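# Throw the gnawed chew block in the pedal bin

### The job

The gnawed maple chew block is finished: throw it away in the little pedal bin. Press the pedal right down so that the lid swings up past upright and stays open by itself, put the block in, then take hold of the pedal and ease it back up slowly so that the lid settles fully shut without slamming. Work the lid by its pedal only, never touching the lid, and leave the other things on the shelf where they are.

Things in the scene. Friction and masses are not known exactly. Their poses are not given: they have to be found in the camera images.
- bin: Small pedal bin of white powder-coated steel, 200 mm deep (its x), 190 mm wide (its y), rim 175 mm above the shelf; it stands firm. Leaning the hand away from the bin at the pedal gives the wrist room. Origin at the middle of its underside; z up, -x to the front, where the pedal sticks out at the foot, +x to the rear, where the lid hinges.
- bin_mouth (a point): Centre of the bin's open mouth at rim height; axes as the bin's. The grey liner inside has a clear opening of 184 (x) by 174 (y) mm and its floor 90 mm below this point.
- pedal_pad (a point): Middle of the top of the pedal's black rubber pad: 60 mm long (bin's x), 50 mm wide (bin's y), 14 mm thick, free at the sides and below, centre 90 mm before the bin's front wall, on a 28 mm wide stem. Top 66 mm above the shelf at rest, tilted up 0.125 rad to the tip; 30 mm when pressed, tilted down 0.125 rad. Press it from above, or pinch it across its width. Axes turn with it (bin's at rest).
- pedal_pivot (a point): Hinge axis of the pedal (along the bin's y) inside the bin's foot, 34 mm above the shelf; axes as the bin's. The middle of the pad's top stays 146 mm from it and moves on an arc about it.
- pedal (a joint): Pedal angle, rad: 0 at rest (up), 0.25 pressed to its lower stop. A push rod ties it firmly to the lid both ways (lid angle = 7.6 x pedal angle): the pedal always goes down and up with the lid. Pressing from rest takes about 8 N at the pad, less as the lid nears upright.
- lid (a joint): Lid angle, rad: 0 shut, 1.57 upright, 1.9 fully open. Past upright the 0.16 kg lid falls back, holds itself open and keeps the pedal down; below upright it falls shut with a slam (some 3 rad/s) if the pedal is let go. To shut it, draw the pad up (some 7 mm brings the lid upright), then hold it back as the lid's weight lifts it: 36 mm of pad travel in 2 s or more is slow enough.
- lid_front (a point): Middle of the front edge of the brushed-steel lid (208 by 198 mm, 10 mm thick), hinged along the bin's rear rim; axes turn with the lid (bin's when shut). Fully open, this edge stands about 375 mm above the shelf, behind the bin's rear wall.
- chew_center (a point): Centre of the gnawed chew block: pale maple, 80 mm long (its x), 46 mm wide (its y), 46 mm high, two dark drilled holes across its long faces and in its top; the last 20 mm at its +x end are gnawed down to 40 wide by 34 high. Lies flat on the shelf, about 0.1 kg; the point is 23 mm above its underside, 40 mm from either end.
- brush_center (a point): Bystander: green silicone grooming brush in the shape of a mitt, flat on the shelf, about 125 mm long, 105 mm over the thumb, 24 mm thick; point at the middle, 8 mm above the shelf.
- clip_center (a point): Bystander: chrome spring clip, a closed oval snap hook lying flat, about 105 by 55 mm, 10 mm thick; point at its middle, 5 mm above the shelf.
- bottle_center (a point): Bystander: empty glass drip bottle standing upright, 64 mm across, black cap and bent steel drip tube on top, about 235 mm tall in all; point on its axis 90 mm above the shelf.
- dispenser_center (a point): Bystander: push-button pellet dispenser, white base 130 by 110 mm with a clear plastic drum and white cap, 246 mm tall; point at its middle 120 mm above the shelf.
There are look-alikes about, which are no part of the job. There is more than one size of the part that bears chew_center; the job needs the middle-sized.

How it is judged:
On the way, in this order (a step that is already met when the one before it is completed fails the run):
1. the pedal has been pressed right down and the lid stands open past upright (value of joint lid above 1.75 rad), for 0.2 s.
2. the chew block lies let go inside the bin while the lid is still open (value of joint lid above 1.5 rad and x of chew_center in the frame of bin_mouth between -0.092 and 0.092 m and y of chew_center in the frame of bin_mouth between -0.087 and 0.087 m and z of chew_center in the frame of bin_mouth below -0.035 m and contact force between chew and the fingers below 0.1 N), for 0.2 s.
At the end, for the whole second after the job is handed in: The chew block lies at rest inside the bin, wholly below the rim, and the lid is shut (within 0.06 rad) and still, with the pedal back up (value of joint lid below 0.06 rad and velocity of joint lid between -0.1 and 0.1 rad/s and x of chew_center in the frame of bin_mouth between -0.092 and 0.092 m and y of chew_center in the frame of bin_mouth between -0.087 and 0.087 m and z of chew_center in the frame of bin_mouth below -0.035 m and linear speed of chew below 0.03 m/s); the robot touches nothing.
It fails at once if the lid slams: it closes its last 0.5 rad faster than 2.4 rad/s (value of joint lid below 0.5 rad and velocity of joint lid below -2.4 rad/s).
It fails at once if the lid itself is touched or pushed (over 1 N) instead of being worked by its pedal (contact force between lid and anything else above 1 N).
It fails at once if the brush, the clip, the bottle or the dispenser is shifted by more than 25 mm (distance of any of brush_center, clip_center, bottle_center, dispenser_center from where it was at the start of the episode above 0.025 m).
It also fails if it takes over 72 s, if anything falls off the work surface, if the arm or the gripper's body presses on something with over 40 N, if the wrist force passes 120 N, or if a joint passes its speed limit or range.

### The arm

A 7-joint arm with a two-finger parallel gripper is mounted at the origin on the work surface. World frame = base frame: x ahead of the robot, y to its left, z up, the work surface at z = 0. Lengths are in m, angles in rad, forces in N, time in s.
With the tool pointing down it reaches from about 0.4 to 0.925 m from the base axis. Payload 5.6 kg.
Tool frame: the origin (TCP) lies midway between the tips of the shut fingers; the grasp point (between the pads) lies 19 mm behind it; z points along the fingers, y is the line along which they close (so a half turn about z gives the same grasp; the last joint's range is limited). The gripper opens to 85 mm and grips with 20 to 120 N. Pads are 22 mm wide; open, the fingers measure 114 mm over their backs; the gripper's body (76 mm by 85 mm) begins 54 mm behind the grasp point. The pads swing forward as they close: fully open they stand 13 mm farther back than shut.
Start: joints at [1.173, 0.468, -0.012, 1.603, 0.006, 1.071, -0.056], TCP at [0.226, -0.61, 0.231] pointing down, gripper open.
Joint ranges: [-2.53, 2.53], [-0.31, 2.02], [-1.57, 1.55], [0.28, 2.44], [-1.29, 4.43], [0.15, 1.84], [-2.92, 2.92]. Speed limits (rad/s): [2.57, 2.57, 3.14, 3.14, 3.14, 3.14, 3.14].

### API

Orientations are given as a unit quaternion [x, y, z, w].
In Python, from plant import * gives the robot as it stands. The module is installed in compiled form; this text tells all that it offers.
- The arm moves only by the shell command python3 -m handwheel 'ROWS'. ROWS is JSON, a list of rows, each a list of 7 numbers: the turn, a rotation vector about the tool's x, y, z in rad, then the shift along the tool's x, y, z in m, then the finger opening in m, from 0 to 0.0854. A call has 1 to 12 rows; each row is the pose to reach, as a shift and turn from the pose commanded when the call began, along the tool's axes at that moment; what a row does not reach only later rows make up. A row lasts 1/10 s, in which the tool goes at most 50 mm and 8.59 degrees, less where a joint would pass 70% of its speed; a pose out of reach is approached as far as the arm can. A call with a gripper value outside its range is refused whole. The fingers move at their own pace and stop on an object; the grip force is fixed at half the most. Time passes only in rows, so rows that repeat a pose let the fingers close. It gives the time, the measured TCP pose, the force, the opening and the grip force at its end, in the units of the state.
- sense(): the state, without advancing time (a new reading comes with each control period).
- snapshot(name): name is "side" or "top" or "wrist"; returns a dict with "color" (400x640x3 uint8, red, green, blue), "z_map" (400x640 float32, m along the optical axis (not along the pixel's ray), 0 where there is no reading), "mtx" (3x3 intrinsics, pixels), "R" (3x3) and "t" (3): a world point X has camera coordinates R X + t; the wrist camera has in their place "hand_eye" (4x4, takes a point from camera to tool coordinates, whose origin is the TCP and whose axes are the flange's). Camera axes: x right, y down, z forward; pixel columns grow to the right and rows downward; lengths in m; the calibration is good to about 2 mm. A picture is of the moment at which its call begins: read the wrist's pose just before it.
- finish_job(): hands the job in; it is judged then, once.
The state is a dict: "t": time; "joints": joint angles; "joint_velocities": joint speeds; "tau": joint torques, N m; "eef_pos": TCP position; "tcp_rot": TCP orientation; "force": force on the tool from outside, world axes, zero at the start; "torque": the same for the moment, N m; "opening": finger opening in m; "gripper_force": force on a finger pad.
Only numpy, scipy, OpenCV 4.12 (cv2) and the standard library are available. Lean on these libraries where they do the work, as an engineer would, in place of code of your own. Each camera call takes 0.05 s, during which the arm holds its last target. There are 200 camera calls.

## Working session

There is one attempt and no reset: what is moved stays moved. The work goes in short steps, Python scripts to look and compute and a shell command to move; the robot and the scene stay as the last step left them, time stands still between calls to the robot, and variables do not carry over. Pictures are saved under pics/ and viewed, at most 10 in all, crops included, and the job is handed in when it is done.

```bash
mkdir -p pics
cat > h.py <<'E'
from plant import *
import numpy as np, cv2
from scipy.spatial.transform import Rotation as Ro
def snap(n):
    s=sense(); d=snapshot(n)
    if n=="wrist":
        T=np.eye(4);T[:3,:3]=Ro.from_quat(s["tcp_rot"]).as_matrix();T[:3,3]=s["eef_pos"]
        W=T@d["hand_eye"]; d["R"]=W[:3,:3].T; d["t"]=-W[:3,:3].T@W[:3,3]
    return d
def cloud(d):
    z=d["z_map"];v,u=np.mgrid[:z.shape[0],:z.shape[1]]
    K=d["mtx"];c=np.stack([(u-K[0,2])/K[0,0]*z,(v-K[1,2])/K[1,1]*z,z],-1)
    return (c-d["t"])@d["R"]
def save(d,n): cv2.imwrite("pics/"+n+".png",d["color"][:,:,::-1])
E
python3 - <<'E'
from h import *
for n in("top","side"):
    d=snap(n);save(d,n+"0");np.savez(n+"0.npz",**d)
    print(n,-d["R"].T@d["t"],d["R"],d["mtx"][0])
s=sense();print(s["eef_pos"],s["tcp_rot"],s["t"],s["force"])
E
```

```text
top [0.45857601 0.04446154 1.14994674] [[ 0.03027715 -0.99948233  0.01087924]
 [-0.9925697  -0.03134748 -0.1175701 ]
 [ 0.11785028 -0.00723872 -0.99300499]] [403.6593454    0.         314.62554612]
side [ 0.86099595 -0.27407086  1.32341872] [[ 0.7942921   0.60748616 -0.00778631]
 [ 0.56903016 -0.74837856 -0.34078469]
 [-0.21284909  0.26625194 -0.94010913]] [407.63238925   0.         308.50178762]
[ 0.22558257 -0.60910624  0.23044739] [ 9.84308868e-01  1.76452544e-01 -1.97371875e-04 -7.16003485e-04] 0.1 [ 0.18736561 -0.05197904  0.10945217]
```

View pics/top0.png

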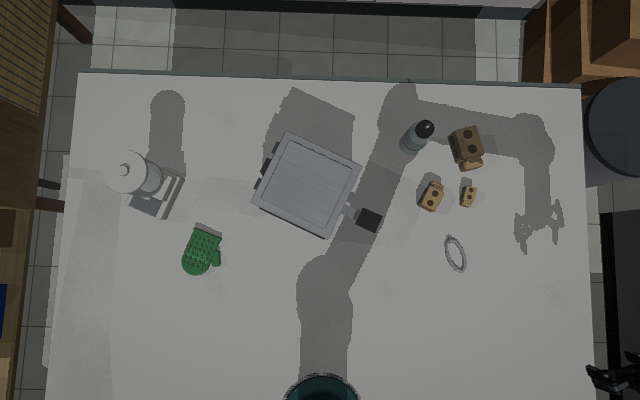

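View pics/side0.png

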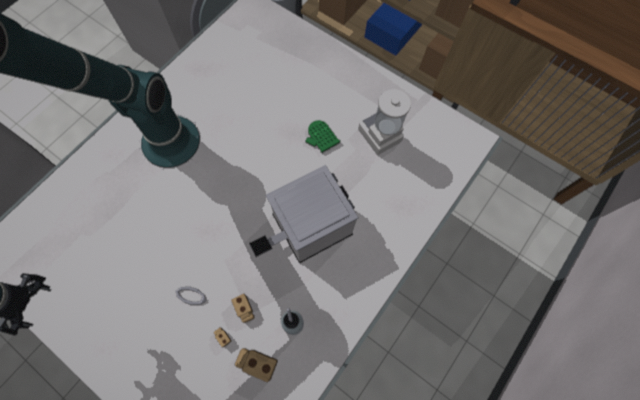

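The top view shows three maple blocks: middle-sized at about (431,196), small at (468,196) and large at (466,147). The lid is at (305,185), the pedal pad at (369,220), the bottle at (420,135) and the clip at (455,254). The side view shows the same layout. Next I'll measure these positions.

Run:
```python
from h import *
for n,wins in (("top",{"mid":(415,175,447,217),"small":(456,180,482,212),"big":(445,120,490,175),"pad":(352,204,386,236),"lid":(240,120,365,245),"bottle":(395,115,440,160),"clip":(440,230,470,276)}),
               ("side",{"mid":(226,286,260,326),"pad":(246,230,275,258),"lid":(262,160,360,265)})):
    d=dict(np.load(n+"0.npz"));P=cloud(d);c=d["color"].astype(int)
    hsv=cv2.cvtColor(d["color"],cv2.COLOR_RGB2HSV)
    for k,(a,b,e,f) in wins.items():
        p=P[b:f,a:e].reshape(-1,3);col=c[b:f,a:e].reshape(-1,3);h=hsv[b:f,a:e].reshape(-1,3)
        if k in("mid","small","big"): m=(h[:,1]>60)|(p[:,2]>.025)
        elif k=="pad": m=(col.max(1)<60)&(p[:,2]>.03)
        elif k=="lid": m=(p[:,2]>.165)&(p[:,2]<.21)
        elif k=="bottle": m=p[:,2]>.03
        else: m=p[:,2]>.004
        q=p[m]
        if len(q)<5: print(n,k,len(q));continue
        top=q[q[:,2]>np.percentile(q[:,2],50)-.008] if k in("mid","small","big") else q
        r=cv2.minAreaRect((top[:,:2]*1000).astype(np.float32))
        print(n,k,len(q),"med",np.median(top,0).round(3),"z",np.percentile(q[:,2],[5,50,95]).round(3),"rect",np.round(r[0],1),np.round(r[1],1),round(r[2],1))
        if k=="mid":
            # end heights along the long axis
            box=cv2.boxPoints(r);L=box-np.roll(box,1,0);i=np.argmax(np.hypot(*L.T));u=L[i]/np.hypot(*L[i])
            s=(q[:,:2]*1000-r[0])@u;v=(q[:,:2]*1000-r[0])@np.array([-u[1],u[0]])
            for lo in range(-45,45,9):
                g=(s>lo)&(s<lo+9)
                if g.sum()>2: print("  ",u.round(2),lo,g.sum(),np.percentile(q[g,2],[25,75]).round(3),np.ptp(v[g]).round(0))
```

```text
top mid 504 med [ 0.601 -0.288  0.044] z [0.026 0.044 0.049] rect [ 524.2 -147.6] [ 65.  400.6] 28.1
top small 231 med [ 0.612 -0.395  0.03 ] z [0.02  0.03  0.034] rect [ 528.3 -193.4] [ 52.7 492.9] 22.4
top big 1144 med [ 0.751 -0.384  0.065] z [0.028 0.063 0.068] rect [ 637.3 -176.5] [101.8 559.3] 28.7
top pad 407 med [ 0.531 -0.109  0.065] z [0.06  0.065 0.07 ] rect [491.1 -56.5] [ 70.6 200. ] 37.3
top lid 7100 med [0.605 0.061 0.191] z [0.184 0.191 0.194] rect [609.2  65.4] [223.  198.3] 66.3
top bottle 770 med [ 0.746 -0.222  0.134] z [0.046 0.134 0.172] rect [628.1 -92.2] [ 64.4 430.6] 42.6
top clip 280 med [ 0.443 -0.363  0.008] z [0.004 0.008 0.013] rect [ 477.  -182.1] [443.1 102.2] 81.7
side mid 407 med [ 0.604 -0.293  0.047] z [0.032 0.046 0.051] rect [ 712.8 -296.6] [ 59.9 293.7] 87.1
side pad 274 med [ 0.533 -0.113  0.067] z [0.062 0.067 0.072] rect [ 687.2 -183.2] [ 58.1 391.8] 65.3
side lid 4495 med [0.612 0.053 0.192] z [0.185 0.192 0.197] rect [609.2  63.7] [224.6 200.8] 66.1
```

Run:
```python
from h import *
d=dict(np.load("top0.npz"))["color"];e=dict(np.load("side0.npz"))["color"]
a=cv2.resize(d[110:240,340:490],(690,598),interpolation=2)[:,:,::-1]
cv2.imwrite("pics/crop.png",a)
```

```text
(no output)
```

View pics/crop.png

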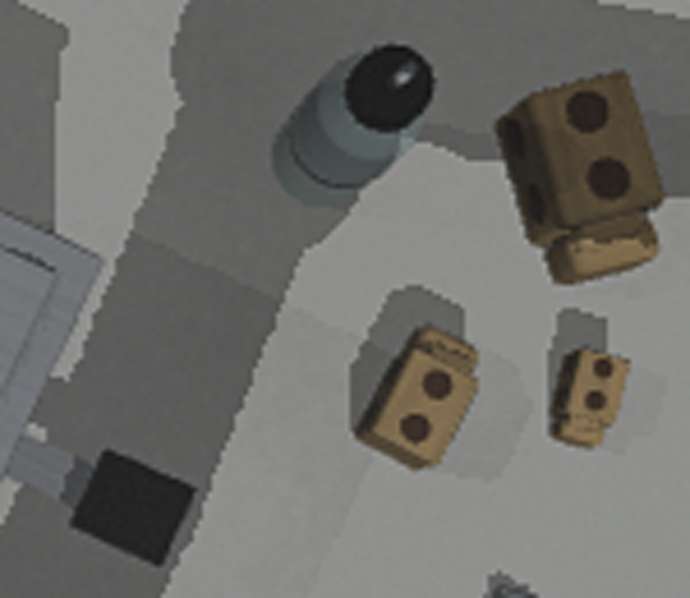

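The crop shows the middle block at about (418,398) with its gnawed end up and to the right. The pad is at (133,507) and the bottle's base is well clear. Some pixels have no depth and spoil the rectangles, so I'll filter them out.

Run:
```python
from h import *
for n,a,b,e,f in(("top",415,175,447,217),("side",226,286,260,326)):
    d=dict(np.load(n+"0.npz"));p=cloud(d)[b:f,a:e].reshape(-1,3);hv=cv2.cvtColor(d["color"],40+1)[b:f,a:e].reshape(-1,3) 
    q=p[(p[:,2]>.036)&(p[:,2]<.06)]; al=p[(p[:,2]>.02)&(p[:,2]<.06)]
    for g in(q,al):
        r=cv2.minAreaRect((g[:,:2]*1000).astype(np.float32));print(n,len(g),np.round(r,1) if 0 else r,g.mean(0).round(4))
for n,a,b,e,f in(("top",352,204,386,236),("side",246,230,275,258)):
    d=dict(np.load(n+"0.npz"));p=cloud(d)[b:f,a:e].reshape(-1,3);c=d["color"][b:f,a:e].reshape(-1,3).max(1)
    q=p[(c<60)&(p[:,2]>.05)&(p[:,2]<.08)];r=cv2.minAreaRect((q[:,:2]*1000).astype(np.float32));print(n,"pad",r)
s=sense();R=Ro.from_quat(s["tcp_rot"]);print(R.as_matrix().round(4),R.as_euler("ZYX",degrees=True))
```

```text
top 394 ((604.4522094726562, -290.7184143066406), (46.10104751586914, 72.48161315917969), 63.0421142578125) [ 0.6006 -0.2883  0.0443]
top 492 ((607.7429809570312, -292.39208984375), (46.10104751586914, 79.86539459228516), 63.0421142578125) [ 0.6043 -0.2885  0.0415]
side 349 ((607.748779296875, -295.5792236328125), (46.29238510131836, 79.08234405517578), 63.18216323852539) [ 0.605  -0.2935  0.0463]
side 408 ((608.3119506835938, -295.8721618652344), (46.44343948364258, 80.2195816040039), 62.912994384765625) [ 0.6095 -0.2949  0.044 ]
top pad ((531.3754272460938, -110.28015899658203), (58.450584411621094, 49.923770904541016), 66.8049545288086)
side pad ((532.5037841796875, -111.97427368164062), (58.08885192871094, 51.29950714111328), 65.26972198486328)
[[ 9.377e-01  3.474e-01 -6.000e-04]
 [ 3.474e-01 -9.377e-01  1.300e-03]
 [-1.000e-04 -1.500e-03 -1.000e+00]] [ 2.03264080e+01  7.78469164e-03 -1.79915249e+02]
```

The middle block is 80 x 46 mm, as specified, at (0.608,-0.294) with its long axis at -27°. The pad is at (0.532,-0.111), the bin yaw is 66° and the bin centre is (0.609,0.064), which puts the pad 190 mm from it as expected. I'll work out the press pose next.

```bash
cat >> h.py <<'E'
yaw=np.radians(66);bx=np.array([np.cos(yaw),np.sin(yaw),0]);by=np.array([-bx[1],bx[0],0]);ez=np.array([0,0,1.])
PAD=np.array([.532,-.111,0]);BIN=np.array([.609,.0645,0]);BLK=np.array([.608,-.294,0])
def ori(yaxis_deg,lean=0,back=None):
    "tool y along yaxis_deg in the world, hand leaning by lean toward -bx"
    a=np.radians(yaxis_deg);y=np.array([np.cos(a),np.sin(a),0])
    z=-ez*np.cos(lean)+np.sin(lean)*bx; x=np.cross(y,z); return np.stack([x,y,z],1)
def plan(*tg):
    s=sense();R0=Ro.from_quat(s["tcp_rot"]);p0=np.array(s["eef_pos"])
    print("t",round(s["t"],2),"at",p0.round(4),"f",np.round(s["force"],1),"open",round(s["opening"],4))
    for p,R in tg:
        print("turn",(R0.inv()*Ro.from_matrix(R)).as_rotvec().round(3),"shift",R0.inv().apply(np.array(p)-p0).round(4))
E
python3 - <<'E'
from h import *
P=PAD-.005*bx;R=ori(-24,.3)
plan((P+ez*.22,R),(P+ez*.085,R))
E
```

```text
t 0.1 at [ 0.2256 -0.6091  0.2304] f [ 0.2 -0.1  0.1] open 0.0852
turn [ 0.118  0.283 -0.791] shift [ 0.4569 -0.3571  0.0109]
turn [ 0.118  0.283 -0.791] shift [ 0.4569 -0.3569  0.1459]
```

```bash
python3 -m handwheel '[[0.118,0.283,-0.791,0.457,-0.357,0.011,0],[0.118,0.283,-0.791,0.457,-0.357,0.011,0],[0.118,0.283,-0.791,0.457,-0.357,0.011,0],[0.118,0.283,-0.791,0.457,-0.357,0.011,0],[0.118,0.283,-0.791,0.457,-0.357,0.011,0],[0.118,0.283,-0.791,0.457,-0.357,0.011,0],[0.118,0.283,-0.791,0.457,-0.357,0.011,0],[0.118,0.283,-0.791,0.457,-0.357,0.011,0],[0.118,0.283,-0.791,0.457,-0.357,0.011,0],[0.118,0.283,-0.791,0.457,-0.357,0.011,0],[0.118,0.283,-0.791,0.457,-0.357,0.011,0],[0.118,0.283,-0.791,0.457,-0.357,0.011,0]]'
python3 - <<'E'
from h import *
P=PAD-.005*bx;R=ori(-24,.3)
plan((P+ez*.22,R),(P+ez*.080,R),(P+ez*.026,R))
E
```

```text
t: 1.3
eef_pos: [0.5314, -0.1117, 0.2203]
tcp_rot: [0.828, 0.54, 0.125, -0.081]
force: [-0.5, -0.8, 0.1]
opening: -0.0001
gripper_force: 0.0
t 1.3 at [ 0.5314 -0.1117  0.2203] f [-0.5 -0.8  0.1] open -0.0001
turn [-0.     0.     0.004] shift [-0.004   0.0003 -0.0009]
turn [-0.     0.     0.004] shift [-0.0454  0.0002  0.1329]
turn [-0.     0.     0.004] shift [-6.140e-02  1.000e-04  1.844e-01]
```

```bash
python3 -m handwheel '[[0,0,0.004,-0.045,0,0.133,0],[0,0,0.004,-0.045,0,0.133,0],[0,0,0.004,-0.045,0,0.133,0],[0,0,0.004,-0.045,0,0.133,0],[0,0,0.004,-0.0475,0,0.141,0],[0,0,0.004,-0.05,0,0.149,0],[0,0,0.004,-0.0525,0,0.156,0],[0,0,0.004,-0.055,0,0.164,0],[0,0,0.004,-0.057,0,0.171,0],[0,0,0.004,-0.0595,0,0.178,0],[0,0,0.004,-0.0615,0,0.185,0],[0,0,0.004,-0.0615,0,0.185,0]]'
python3 - <<'E'
from h import *
d=snap("top");save(d,"top1")
P=PAD-.005*bx;R=ori(-24,.3)
plan((P+ez*.026,R))
E
```

```text
t: 2.5
eef_pos: [0.53, -0.1224, 0.0294]
tcp_rot: [0.831, 0.537, 0.125, -0.079]
force: [-9.1, -4.6, 21.1]
opening: -0.0001
gripper_force: 10.8
t 2.55 at [ 0.53   -0.1225  0.0294] f [-9.9 -5.1 21.2] open -0.0004
turn [ 0.005  0.003 -0.004] shift [ 0.005  -0.0029  0.0051]
```

View pics/top1.png

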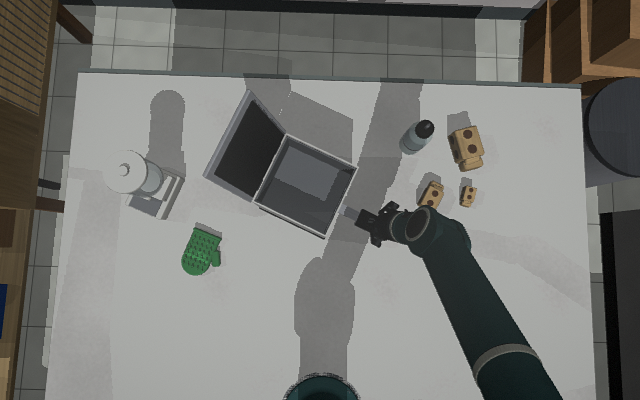

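The lid stands open past upright, leaning back at (250,145) with the mouth at (305,185), and the fingers are pressing the pad at (370,225). I'll hold briefly, rise, and go over to the block.

Run:
```python
from h import *
R0=Ro.from_quat(sense()["tcp_rot"]).as_matrix();p=np.array(sense()["eef_pos"])
B=BLK-.004*np.array([.891,-.454,0])
print(np.round(sense()["joints"],2))
plan((p-R0[:,2]*.12,R0),(B+ez*.16,ori(63)),(B+ez*.16,ori(-117)))
```

```text
[ 0.67  0.65 -0.42  1.99 -0.1   0.52 -0.01]
t 2.55 at [ 0.53   -0.1225  0.0294] f [-9.9 -5.1 21.2] open -0.0004
turn [0. 0. 0.] shift [-0.    0.   -0.12]
turn [ 0.229 -0.234 -1.511] shift [-0.0806  0.1382 -0.1607]
turn [-0.237 -0.232  1.606] shift [-0.0806  0.1382 -0.1607]
```

```bash
python3 -m handwheel '[[0,0,0,0,0,0,0],[0,0,0,0,0,0,0],[0,0,0,0,0,-0.04,0],[0,0,0,0,0,-0.08,0],[0,0,0,0,0,-0.12,0.085]]' >/dev/null
python3 - <<'E'
from h import *
B=BLK-.004*np.array([.891,-.454,0])
plan((B+ez*.16,ori(63)))
d=snap("top");P=cloud(d);print("lid top z",np.percentile(P[90:200,200:290,2],99))
E
```

```text
t 3.05 at [ 0.5152 -0.1531  0.1438] f [ 0.8  0.1 -1.1] open 0.0135
turn [ 0.23  -0.235 -1.51 ] shift [-0.0817  0.1385 -0.0415]
lid top z 0.3718490571612914
```

The lid stays open by itself, with its edge at 0.372 m.

```bash
python3 -m handwheel '[[0.23,-0.235,-1.51,-0.082,0.138,-0.042,0.085],[0.23,-0.235,-1.51,-0.082,0.138,-0.042,0.085],[0.23,-0.235,-1.51,-0.082,0.138,-0.042,0.085],[0.23,-0.235,-1.51,-0.082,0.138,-0.042,0.085],[0.23,-0.235,-1.51,-0.082,0.138,-0.042,0.085],[0.23,-0.235,-1.51,-0.082,0.138,-0.042,0.085],[0.23,-0.235,-1.51,-0.082,0.138,-0.042,0.085],[0.23,-0.235,-1.51,-0.082,0.138,-0.042,0.085],[0.23,-0.235,-1.51,-0.082,0.138,-0.042,0.085],[0.23,-0.235,-1.51,-0.082,0.138,-0.042,0.085],[0.23,-0.235,-1.51,-0.082,0.138,-0.042,0.085],[0.23,-0.235,-1.51,-0.082,0.138,-0.042,0.085]]'>/dev/null
python3 - <<'E'
from h import *
B=BLK-.004*np.array([.891,-.454,0])
plan((B+ez*.16,ori(63)),(B+ez*.008,ori(63)))
d=snap("wrist");P=cloud(d);save(d,"w1")
h=cv2.cvtColor(d["color"],cv2.COLOR_RGB2HSV)
m=(P[...,2]>.02)&(P[...,2]<.06)&(np.hypot(P[...,0]-.608,P[...,1]+.294)<.06)
q=P[m];print(len(q),cv2.minAreaRect((q[:,:2]*1000).astype(np.float32)),np.percentile(q[:,2],[5,50,95]))
E
```

```text
t 4.3 at [ 0.6038 -0.2916  0.1584] f [ 0.5 -0.9 -0.2] open 0.0848
turn [ 0.    -0.001  0.001] shift [-0.0008 -0.0003 -0.0016]
turn [ 0.    -0.001  0.001] shift [-0.0009 -0.0003  0.1504]
4074 ((607.4271240234375, -292.5530700683594), (46.019622802734375, 77.9585189819336), 63.27764892578125) [0.03385992 0.04670297 0.04813745]
```

View pics/w1.png

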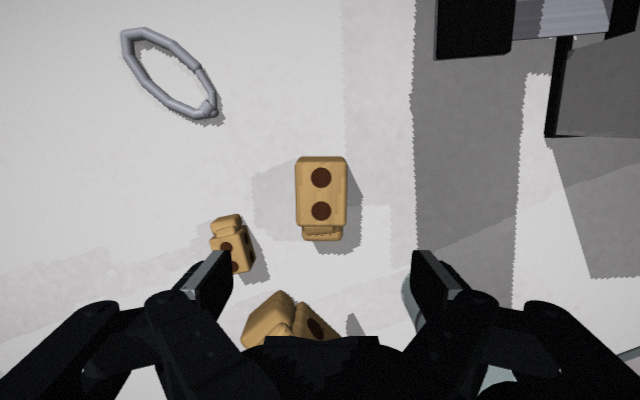

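The wrist view shows the middle block at (321,198), centred between the open fingers, and the small block at (232,245) is clear. I'll descend and grip it.

```bash
python3 -m handwheel '[[0,0,0,-0.001,0,0.05,0.085],[0,0,0,-0.001,0,0.1,0.085],[0,0,0,-0.001,0,0.13,0.085],[0,0,0,-0.001,0,0.15,0.085],[0,0,0,-0.001,0,0.15,0.085],[0,0,0,-0.001,0,0.15,0.03],[0,0,0,-0.001,0,0.15,0.03],[0,0,0,-0.001,0,0.15,0.03],[0,0,0,-0.001,0,0.15,0.03],[0,0,0,-0.001,0,0.15,0.03],[0,0,0,-0.001,0,0.15,0.03],[0,0,0,-0.001,0,0.15,0.03]]'
python3 -m handwheel '[[0,0,0,0,0,-0.03,0.03],[0,0,0,0,0,-0.08,0.03],[0,0,0,0,0,-0.13,0.03],[0,0,0,0,0,-0.18,0.03],[0,0,0,0,0,-0.23,0.03],[0,0,0,0,0,-0.27,0.03],[0,0,0,0,0,-0.27,0.03]]'
python3 - <<'E'
from h import *
D=BIN-.02*bx;R=ori(-24)
plan((D+ez*.28,R),(D+ez*.12,R),(D+ez*.28,ori(63)))
E
```

```text
t: 5.55
eef_pos: [0.6048, -0.2924, 0.0085]
tcp_rot: [0.233, 0.972, 0.0, -0.0]
force: [0.6, -0.0, 7.5]
opening: 0.0454
gripper_force: 62.5
t: 6.25
eef_pos: [0.6072, -0.2928, 0.2841]
tcp_rot: [0.233, 0.972, -0.001, 0.004]
force: [0.2, 0.5, -1.1]
opening: 0.045
gripper_force: 61.7
t 6.25 at [ 0.6072 -0.2928  0.2841] f [ 0.2  0.5 -1.1] open 0.045
turn [0.007 0.006 1.519] shift [0.1596 0.2992 0.0029]
turn [0.007 0.006 1.519] shift [0.1609 0.2991 0.1629]
turn [0.    0.008 0.   ] shift [0.1596 0.2992 0.0029]
```

```bash
python3 -m handwheel '[[0,0.007,1.519,0.16,0.299,0.003,0.03],[0,0.007,1.519,0.16,0.299,0.003,0.03],[0,0.007,1.519,0.16,0.299,0.003,0.03],[0,0.007,1.519,0.16,0.299,0.003,0.03],[0,0.007,1.519,0.16,0.299,0.003,0.03],[0,0.007,1.519,0.16,0.299,0.003,0.03],[0,0.007,1.519,0.16,0.299,0.003,0.03],[0,0.007,1.519,0.16,0.299,0.003,0.03],[0,0.007,1.519,0.16,0.299,0.003,0.03],[0,0.007,1.519,0.16,0.299,0.003,0.03],[0,0.007,1.519,0.16,0.299,0.003,0.03],[0,0.007,1.519,0.16,0.299,0.003,0.03]]'
python3 - <<'E'
from h import *
D=BIN-.02*bx;R=ori(-24)
plan((D+ez*.28,R),(D+ez*.12,R))
a=snap("top");b=snap("side")
cv2.imwrite("pics/c2.png",np.hstack([a["color"][60:340,150:500],b["color"][80:360,150:500]])[:,:,::-1])
E
```

```text
t: 7.45
eef_pos: [0.5969, 0.0467, 0.2735]
tcp_rot: [0.838, 0.546, -0.0, -0.005]
force: [-0.5, -0.2, -2.0]
opening: 0.0455
gripper_force: 61.8
t 7.45 at [0.5969 0.0467 0.2735] f [-0.5 -0.2 -2. ] open 0.0455
turn [-0.009 -0.005  0.002] shift [ 0.0012  0.0038 -0.0065]
turn [-0.009 -0.005  0.002] shift [0.0005 0.0052 0.1535]
```

View pics/c2.png

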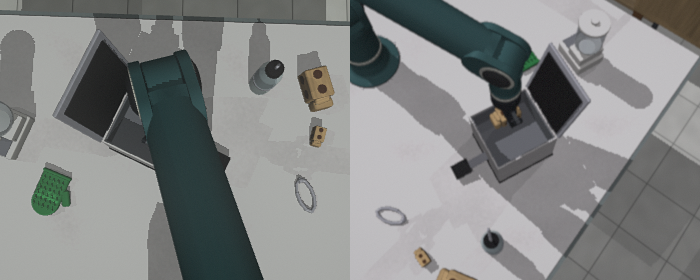

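The block is held over the mouth and the lid stands behind it. I'll check the arm's clearance to the lid numerically before lowering.

Run:
```python
from h import *
for n in("top","side"):
    d=snap(n);P=cloud(d);h=cv2.cvtColor(d["color"],cv2.COLOR_RGB2HSV)
    m=(d["z_map"]>0)&(h[...,0]>75)&(h[...,0]<105)&(h[...,1]>70)&(P[...,2]>.25)
    q=P[m]-BIN;xb=q@bx;yb=q@by;z=q[:,2]
    for lo in np.arange(.25,.8,.05):
        g=(z>=lo)&(z<lo+.05)
        if g.sum()>20: print(n,round(lo,2),g.sum(),"xb max",np.percentile(xb[g],99).round(3),"yb",np.percentile(yb[g],[1,99]).round(3))
D=BIN-.025*bx;plan((D+ez*.125,ori(-24)))
```

```text
top 0.6 2960 xb max 0.017 yb [-0.034  0.075]
top 0.65 2846 xb max -0.042 yb [0.029 0.13 ]
top 0.7 6840 xb max -0.114 yb [0.115 0.24 ]
top 0.75 1364 xb max -0.179 yb [0.19  0.231]
side 0.25 396 xb max -0.244 yb [0.457 0.501]
side 0.3 496 xb max -0.24 yb [0.457 0.494]
side 0.35 84 xb max -0.208 yb [0.358 0.507]
side 0.4 166 xb max -0.265 yb [0.415 0.468]
side 0.45 300 xb max -0.006 yb [-0.035  0.436]
side 0.5 210 xb max 0.001 yb [-0.036  0.406]
side 0.55 407 xb max 0.027 yb [-0.059  0.384]
side 0.6 2547 xb max 0.023 yb [-0.051  0.358]
side 0.65 2810 xb max -0.043 yb [0.026 0.339]
side 0.7 3180 xb max -0.113 yb [0.107 0.317]
side 0.75 2753 xb max -0.181 yb [0.188 0.288]
t 7.65 at [0.5972 0.0465 0.2736] f [ 0.7 -0.1 -1.3] open 0.0453
turn [-0.009 -0.005  0.001] shift [-0.0045  0.0048  0.1486]
```

```bash
python3 -m handwheel '[[-0.009,-0.005,0,-0.005,0.005,0.05,0.03],[-0.009,-0.005,0,-0.005,0.005,0.1,0.03],[-0.009,-0.005,0,-0.005,0.005,0.14,0.03],[-0.009,-0.005,0,-0.005,0.005,0.166,0.03],[-0.009,-0.005,0,-0.005,0.005,0.166,0.03],[-0.009,-0.005,0,-0.005,0.005,0.166,0.085],[-0.009,-0.005,0,-0.005,0.005,0.166,0.085],[-0.009,-0.005,0,-0.005,0.005,0.166,0.085],[-0.009,-0.005,0,-0.005,0.005,0.166,0.085],[-0.009,-0.005,0,-0.005,0.005,0.166,0.085]]'
python3 -m handwheel '[[0,0,0,0,0,-0.05,0.085],[0,0,0,0,0,-0.1,0.085],[0,0,0,0,0,-0.15,0.085],[0,0,0,0,0,-0.19,0.085],[0,0,0,0,0,-0.19,0.085],[0,0,0,0,0,-0.19,0.085]]'
python3 - <<'E'
from h import *
d=snap("wrist");P=cloud(d)-BIN;save(d,"w2")
h=cv2.cvtColor(d["color"],cv2.COLOR_RGB2HSV)
xb=P@bx;yb=P@by
m=(abs(xb)<.11)&(abs(yb)<.1)&(P[...,2]>.1)&(P[...,2]<.16)&(h[...,1]>60)&(h[...,0]<25)
print(m.sum(),np.percentile(xb[m],[2,98]),np.percentile(yb[m],[2,98]),np.percentile(P[...,2][m],[5,50,95]))
p=PAD-BIN
m=(np.hypot(P[...,0]-p[0],P[...,1]-p[1])<.05)&(P[...,2]>.012)&(P[...,2]<.06)
print("pad",m.sum())
pz=np.array([.030]);A=PAD+ez*.2-.12*bx
plan((A,ori(-24,.4)))
E
```

```text
t: 8.65
eef_pos: [0.5993, 0.0414, 0.1087]
tcp_rot: [0.839, 0.545, 0.001, 0.001]
force: [0.2, 0.9, 0.0]
opening: 0.0848
gripper_force: 0.0
t: 9.25
eef_pos: [0.599, 0.0415, 0.2989]
tcp_rot: [0.839, 0.545, 0.001, 0.001]
force: [-0.2, -0.7, -1.1]
opening: 0.0851
gripper_force: 0.0
2840 [-0.06458476  0.01126133] [-0.0211695   0.02128106] [0.1188005  0.1317013  0.13317906]
pad 693
t 9.3 at [0.5983 0.0412 0.2973] f [ 0.1 -0.5 -0.7] open 0.0852
turn [ 0.     0.401 -0.   ] shift [-0.2859  0.0015  0.0975]
```

View pics/w2.png

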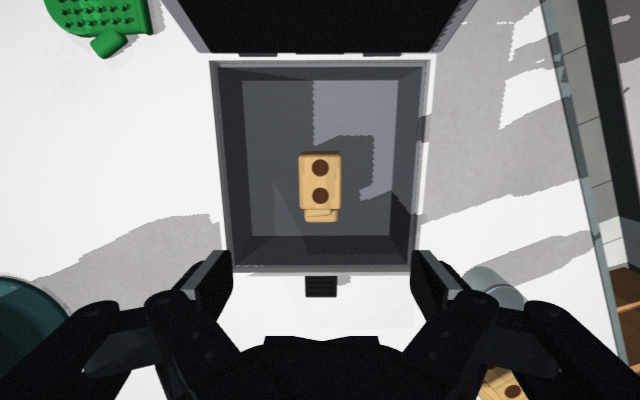

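The block lies on the bin floor at about (320,187), let go and clear of the walls, with its top at 0.132 m, and the lid is still open. Next I'll go to the pedal with the hand leaning away.

Run:
```python
from h import *
R=ori(-24,.4);G=PAD+.0074*bx+.006*ez
plan((G-R[:,2]*.12+.05*ez,R))
```

```text
t 9.3 at [0.5983 0.0412 0.2973] f [ 0.1 -0.5 -0.7] open 0.0852
turn [ 0.     0.401 -0.   ] shift [-0.2053  0.0014  0.1309]
```

```bash
python3 -m handwheel '[[0,0.1,0,-0.05,0,0.0,0.085],[0,0.2,0,-0.1,0,0.02,0.085],[0,0.3,0,-0.15,0.001,0.06,0.085],[0,0.4,0,-0.19,0.001,0.1,0.085],[0,0.4,0,-0.205,0.001,0.131,0.085],[0,0.4,0,-0.205,0.001,0.131,0.085],[0,0.4,0,-0.205,0.001,0.131,0.085],[0,0.4,0,-0.205,0.001,0.131,0.085]]'
python3 - <<'E'
from h import *
d=snap("wrist");P=cloud(d);save(d,"w3");c=d["color"].max(2)
Q=P-PAD;m=(abs(Q@bx)<.06)&(abs(Q@by)<.05)&(P[...,2]>.012)&(P[...,2]<.05)&(c<70)&(d["z_map"]>0)
xb=(Q@bx)[m];yb=(Q@by)[m];z=P[...,2][m]
print(m.sum(),"xb",np.percentile(xb,[1,50,99]).round(4),"yb",np.percentile(yb,[1,50,99]).round(4),"z",np.percentile(z,[2,50,98]).round(4),np.polyfit(xb,z,1))
R=ori(-24,.4);G=PAD+.0074*bx+.006*ez
plan((G-R[:,2]*.05,R),(G,R))
E
```

```text
t: 10.1
eef_pos: [0.5171, -0.1445, 0.1672]
tcp_rot: [0.821, 0.535, 0.167, -0.108]
force: [0.8, 0.6, 0.6]
opening: 0.0851
gripper_force: 0.0
2821 xb [-0.0297 -0.0023  0.0253] yb [-0.0237  0.0001  0.0249] z [0.027  0.0311 0.0349] [0.12466306 0.03134408]
t 10.15 at [ 0.5175 -0.1442  0.1678] f [0.3 0.1 0.3] open 0.0853
turn [ 0.001 -0.001  0.004] shift [-0.0229 -0.0005  0.116 ]
turn [ 0.001 -0.001  0.004] shift [-0.0229 -0.0005  0.166 ]
```

View pics/w3.png

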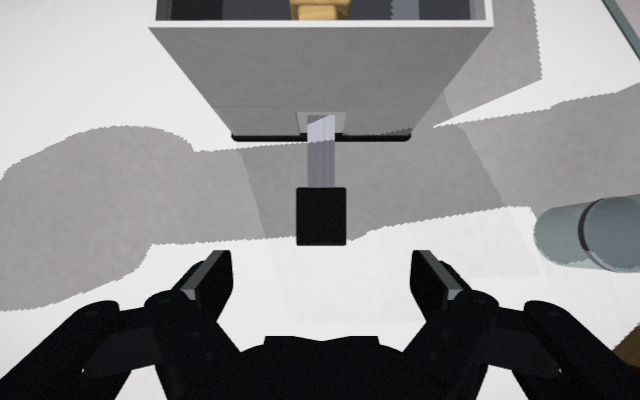

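The wrist view shows the pressed pad centred at (321,216) between the fingers. It measures within 2 mm of the expected position, with the 0.125 rad tilt. I'll go down and pinch it.

```bash
python3 -m handwheel '[[0,0,0.004,-0.025,0,0.04,0.085],[0,0,0.004,-0.025,0,0.08,0.085],[0,0,0.004,-0.025,0,0.12,0.085],[0,0,0.004,-0.025,0,0.15,0.085],[0,0,0.004,-0.025,0,0.165,0.085],[0,0,0.004,-0.025,0,0.165,0.085],[0,0,0.004,-0.025,0,0.165,0.065],[0,0,0.004,-0.025,0,0.165,0.055],[0,0,0.004,-0.025,0,0.165,0.045],[0,0,0.004,-0.025,0,0.165,0.04],[0,0,0.004,-0.025,0,0.165,0.04],[0,0,0.004,-0.025,0,0.165,0.04]]'
python3 - <<'E'
from h import *
s=sense();p0=np.array(s["eef_pos"]);R0=Ro.from_quat(s["tcp_rot"])
piv=PAD+.1449*bx+.034*ez   # rest pad top 0.066ish; 146 mm from pivot, hinge axis along by
piv=PAD+np.sqrt(.146**2-.018**2)*bx+.034*ez
plan()
for a in np.linspace(0,.25,11)[1:]:
    Q=Ro.from_rotvec(by*a); p=piv+Q.apply(p0-piv); R=Q*R0
    print(round(a,3),(R0.inv()*R).as_rotvec().round(3),R0.inv().apply(p-p0).round(4),p.round(4))
E
```

```text
t: 11.35
eef_pos: [0.5325, -0.1091, 0.0067]
tcp_rot: [0.823, 0.532, 0.166, -0.108]
force: [-6.1, -0.5, 8.3]
opening: 0.0491
gripper_force: 60.3
t 11.35 at [ 0.5325 -0.1091  0.0067] f [-6.1 -0.5  8.3] open 0.0491
0.025 [-0.    -0.025 -0.   ] [ 0.0008 -0.     -0.0035] [ 0.5322 -0.1097  0.0103]
0.05 [-0.   -0.05 -0.  ] [ 0.0017 -0.     -0.0071] [ 0.532  -0.1102  0.0139]
0.075 [-0.    -0.075 -0.   ] [ 0.0027 -0.     -0.0106] [ 0.5318 -0.1106  0.0175]
0.1 [-0.  -0.1 -0. ] [ 0.0038 -0.     -0.0141] [ 0.5317 -0.1109  0.0211]
0.125 [-0.    -0.125 -0.   ] [ 0.0049 -0.     -0.0175] [ 0.5316 -0.1112  0.0247]
0.15 [-0.001 -0.15  -0.   ] [ 0.0062 -0.     -0.0209] [ 0.5315 -0.1113  0.0284]
0.175 [-0.001 -0.175 -0.   ] [ 0.0075 -0.     -0.0243] [ 0.5314 -0.1114  0.032 ]
0.2 [-0.001 -0.2   -0.   ] [ 0.0089 -0.     -0.0277] [ 0.5314 -0.1114  0.0356]
0.225 [-0.001 -0.225 -0.   ] [ 0.0104 -0.     -0.031 ] [ 0.5315 -0.1114  0.0393]
0.25 [-0.001 -0.25  -0.   ] [ 0.012  -0.     -0.0343] [ 0.5315 -0.1112  0.0429]
```

The pinch is firm at 49 mm. I'll raise the pedal along its arc in three slow parts.

```bash
python3 -m handwheel '[[0,-0.007,0,0.0002,0,-0.001,0.04],[0,-0.014,0,0.0005,0,-0.002,0.04],[0,-0.021,0,0.0007,0,-0.003,0.04],[0,-0.028,0,0.0009,0,-0.004,0.04],[0,-0.035,0,0.0012,0,-0.005,0.04],[0,-0.042,0,0.0015,0,-0.006,0.04],[0,-0.049,0,0.0017,0,-0.007,0.04],[0,-0.056,0,0.002,0,-0.008,0.04],[0,-0.063,0,0.0022,0,-0.009,0.04],[0,-0.07,0,0.0025,0,-0.01,0.04],[0,-0.077,0,0.0028,0,-0.011,0.04],[0,-0.084,0,0.0031,0,-0.012,0.04]]'
python3 - <<'E'
from h import *
d=snap("side");P=cloud(d)-BIN;xb=P@bx;yb=P@by;z=P[...,2]
m=(abs(yb)<.09)&(xb>-.02)&(xb<.3)&(z>.22)&(z<.42)&(d["z_map"]>0)
q=np.polyfit(z[m],xb[m],1);print("lid angle",np.pi/2+np.arctan(q[0]),m.sum())
E
```

```text
t: 12.55
eef_pos: [0.5318, -0.1107, 0.0173]
tcp_rot: [0.829, 0.536, 0.131, -0.086]
force: [-6.4, -1.2, 0.5]
opening: 0.0486
gripper_force: 63.3
lid angle 1.4021291096054704 607
```

```bash
python3 -m handwheel '[[0,-0.007,0,0.0002,0,-0.001,0.04],[0,-0.014,0,0.0005,0,-0.002,0.04],[0,-0.021,0,0.0007,0,-0.003,0.04],[0,-0.028,0,0.0009,0,-0.004,0.04],[0,-0.035,0,0.0012,0,-0.005,0.04],[0,-0.042,0,0.0015,0,-0.006,0.04],[0,-0.049,0,0.0017,0,-0.007,0.04],[0,-0.056,0,0.002,0,-0.008,0.04],[0,-0.063,0,0.0022,0,-0.009,0.04],[0,-0.07,0,0.0025,0,-0.01,0.04],[0,-0.077,0,0.0028,0,-0.011,0.04],[0,-0.084,0,0.0031,0,-0.012,0.04]]'
python3 -m handwheel '[[0,-0.006,0,0.0002,0,-0.0008,0.04],[0,-0.012,0,0.0004,0,-0.0016,0.04],[0,-0.018,0,0.0006,0,-0.0024,0.04],[0,-0.024,0,0.0008,0,-0.0033,0.04],[0,-0.03,0,0.001,0,-0.0042,0.04],[0,-0.036,0,0.0012,0,-0.0051,0.04],[0,-0.042,0,0.0015,0,-0.006,0.04],[0,-0.048,0,0.0017,0,-0.0068,0.04],[0,-0.054,0,0.0019,0,-0.0077,0.04],[0,-0.06,0,0.0021,0,-0.0085,0.04],[0,-0.06,0,0.0021,0,-0.0085,0.04],[0,-0.06,0,0.0021,0,-0.0085,0.04]]'
python3 - <<'E'
from h import *
d=snap("top");P=cloud(d)-BIN;xb=P@bx;yb=P@by;z=P[...,2]
m=(abs(yb)<.08)&(xb>-.06)&(xb<.09)&(z>.15)&(z<.4)&(d["z_map"]>0)
q=np.polyfit(xb[m],z[m],1);print("lid slope angle",-np.arctan(q[0]),q[1],m.sum(),np.std(z[m]-np.polyval(q,xb[m])))
E
```

```text
t: 13.8
eef_pos: [0.5314, -0.1115, 0.0302]
tcp_rot: [0.834, 0.539, 0.096, -0.063]
force: [-8.0, -2.0, 5.7]
opening: 0.0489
gripper_force: 63.8
t: 15.0
eef_pos: [0.5315, -0.1114, 0.0393]
tcp_rot: [0.837, 0.541, 0.071, -0.047]
force: [-7.9, -3.1, 8.7]
opening: 0.0489
gripper_force: 64.3
lid slope angle 0.17484279851738718 0.20770080177206326 4105 0.001987019995385226
```

The lid has about 0.17 rad left, which is 0.023 rad at the pedal.

```bash
python3 -m handwheel '[[0,-0.004,0,0.0001,0,-0.0006,0.04],[0,-0.008,0,0.0003,0,-0.0011,0.04],[0,-0.012,0,0.0004,0,-0.0017,0.04],[0,-0.016,0,0.0005,0,-0.0022,0.04],[0,-0.02,0,0.0007,0,-0.0028,0.04],[0,-0.024,0,0.0008,0,-0.0034,0.04],[0,-0.028,0,0.0009,0,-0.004,0.04],[0,-0.028,0,0.0009,0,-0.004,0.04],[0,-0.028,0,0.0009,0,-0.004,0.04],[0,-0.028,0,0.0009,0,-0.004,0.04]]'
cat > lid.py <<'E'
from h import *
d=snap("top");P=cloud(d)-BIN;xb=P@bx;yb=P@by;z=P[...,2]
m=(abs(yb)<.08)&(xb>-.06)&(xb<.09)&(z>.15)&(z<.4)&(d["z_map"]>0)
q=np.polyfit(xb[m],z[m],1);print("lid slope angle",-np.arctan(q[0]),q[1])
d0=dict(np.load("top0.npz"));P=cloud(d0)-BIN;xb=P@bx;z=P[...,2];m&=(z>.15)&(z<.4)
q=np.polyfit(xb[m],z[m],1);print("at start",-np.arctan(q[0]),q[1]);save(d,"last")
E
python3 lid.py
```

```text
t: 16.05
eef_pos: [0.5315, -0.1113, 0.0425]
tcp_rot: [0.838, 0.541, 0.059, -0.039]
force: [-5.6, -1.4, -0.1]
opening: 0.0485
gripper_force: 63.3
lid slope angle 0.015424566743293195 0.19166987260221946
at start 0.015127328940208065 0.1915834768186371
```

The lid is fully shut: its slope and height match the start. I'll release the pad and back off.

```bash
python3 -m handwheel '[[0,0,0,0,0,0,0.055],[0,0,0,0,0,0,0.065],[0,0,0,0,0,0,0.085],[0,0,0,0,0,0,0.085],[0,0,0,0,0,0,0.085],[0,0,0,-0.002,0,-0.02,0.085],[0,0,0,-0.01,0,-0.06,0.085],[0,0,0,-0.02,0,-0.1,0.085],[0,0,0,-0.03,0,-0.14,0.085],[0,0,0,-0.04,0,-0.18,0.085],[0,0,0,-0.04,0,-0.18,0.085],[0,0,0,-0.04,0,-0.18,0.085]]'
python3 lid.py
```

```text
t: 17.3
eef_pos: [0.5058, -0.1709, 0.2157]
tcp_rot: [0.838, 0.541, 0.061, -0.039]
force: [-0.1, -0.2, -0.2]
opening: 0.0851
gripper_force: 0.0
lid slope angle 0.01546496910938726 0.191634682522515
at start 0.015154999774959026 0.1915897036472744
```

View pics/last.png

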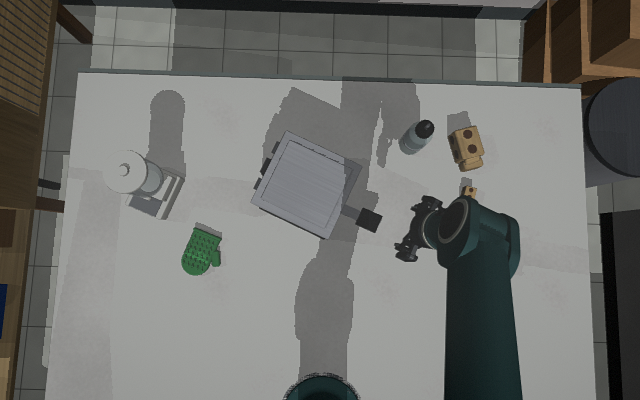

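The lid is shut at (305,185), the pad is back up at (369,220), the hand is clear, and the bystanders in view haven't moved. I'm handing the job in.

```bash
python3 -c "
from plant import *
print(finish_job())"
```

```text
the job is handed in; nothing more can be done
None
```

The middle-sized chew block is in the bin, the lid was eased fully shut by its pedal, and the job is handed in at about 17 s of the 72 s; the hand-in returned no verdict.

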